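Set the seed doser for the empty baking tin

TASK

First set the portion dial to the largest portion: push its pointer round with a fingertip until it points at the middle of the mark made of three studs. Then push the seed doser's swinging arm round until its spout stands over the middle of the one empty baking tin. Push gently, grip nothing, leave both set, and leave the tins, loaves and everything else standing where they are.

Things in the scene. Friction and masses are not known exactly. Their poses are not given: they have to be found in the camera images.
- dial: portion dial at the left: a fixed white drum 198 mm across, 45 mm high, with a pointer on top and three marks of dark studs (11 mm wide, 7 mm high, 16 mm apart, 81 mm from the axis). Origin under its centre, on the pointer's axis. From the dial's own -x direction the one stud lies at -0.8 rad, two studs at 0, three studs at +0.8 rad (anticlockwise from above positive)
- pointer (a joint): angle of the dial's pointer about the vertical axis, rad: 0 points along the dial's own -x (two studs), grows anticlockwise seen from above, 0.8 points at the middle of the three studs; stops at -1.5 and 1.5. Starts between -1.3 and 0.1; stays where it is left (friction 0.11 N m, about 2.5 N pushed 44 mm from the axis)
- pointer_tip (a point): tip of the pointer, 63 mm from its axis, 68 mm above the counter. The pointer is a dark steel blade on edge, 12 mm wide, with upright sides from 53 to 83 mm above the counter, running from a round hub (30 mm wide, 85 mm high) to the tip; push on its side. Fingertips 56 to 65 mm high clear the studs and meet the blade fully
- three_studs (a point): top of the middle stud of the three-stud mark, 81 mm from the dial's axis, 52 mm above the counter
- doser: seed doser: fixed stand with a round grey foot 150 mm wide, a 34 mm steel post and a white hopper (95 mm wide from 230 to 271 mm high, top knob at 284 mm). Origin at the centre of the underside of the foot, on the axis of the swinging arm; z up
- fill_arm (a joint): angle of the swinging arm about the post, rad: 0 points along the doser's own -x (towards the robot), grows anticlockwise seen from above (to the robot's right); stops at -1.35 and 1.35. Starts parked at 0.85 to 1.15, beyond the tins, which lie at about 0.36, -0.27 and -0.90. Stays where it is left (friction 0.35 N m, 2.3 N when pushed 150 mm from the axis)
- bar_mid (a point): point in the middle of the arm's bar, 150 mm from the post's axis, 167 mm above the counter. The bar is steel, 20 mm wide, with upright sides from 152 to 182 mm above the counter, and runs from the post to the spout
- spout (a point): centre of the lower end of the arm's spout, an upright steel tube 48 mm wide, 200 mm from the post's axis, from 130 mm to 186 mm above the counter
- empty_tin: the empty, open square baking tin, bare aluminium, 95 x 95 mm (100 mm over the rim) and 80 mm high, loose; one of three alike in a fan round the doser, about 200 mm from its post. Origin at the centre of the underside
- loaf_tin_a: a like tin filled by a brown loaf that stands 103 mm high, loose. Origin at the centre of the underside
- loaf_tin_b: a second like tin filled by a brown loaf, 103 mm high, loose. Origin at the centre of the underside
- loaf_a: loose loaf, 105 x 90 x 80 mm, left rear, origin under its centre
- loaf_b: loose loaf, 105 x 90 x 80 mm, right, origin under its centre
- timer_a: small upright kitchen timer, 28 x 60 x 60 mm, beyond the dial, origin under its centre
- timer_b: small upright kitchen timer, 28 x 60 x 60 mm, right rear, origin under its centre
- honey_jar: jar 62 mm wide, 85 mm high, right front, origin under its centre
- flask: glass conical flask 90 mm wide, 130 mm high, behind the doser, origin under its centre
- spatula: wooden-handled spatula 240 mm long lying across in front of the tins, origin under its middle
Things that resemble listed ones, but are neither listed nor needed, are in the scene too. Leave any pink look-alike of the empty_tin alone.

How it is judged:
On the way, in this order (a step that is already met when the one before it is completed fails the run):
1. the dial's pointer points at the three studs (value of joint pointer between 0.67 and 0.93 rad), for 0.2 s.
2. the spout stands over the middle of the empty tin (horizontal distance between spout and empty_tin below 0.025 m), for 0.2 s.
At the end, for the whole second after the job is handed in: the pointer is within 0.13 rad of the middle of the three studs, the spout's centre within 25 mm (horizontally) of the empty tin's centre, arm and pointer at rest and the tin upright and still (all of step 1 and horizontal distance between spout and empty_tin below 0.025 m and velocity of joint pointer between -0.05 and 0.05 rad/s and velocity of joint fill_arm between -0.05 and 0.05 rad/s and angle between empty_tin's own z axis and vertical below 0.08 rad and linear speed of empty_tin below 0.01 m/s); the robot touches nothing.
It fails at once if a tin is shoved (over 20 mm) or lifted (over 10 mm) (distance of any of empty_tin, loaf_tin_a, loaf_tin_b from where it was at the start of the episode above 0.02 m or height (world z) of any of empty_tin, loaf_tin_a, loaf_tin_b above 0.01 m).
It fails at once if a bystander is shoved (over 30 mm), lifted (over 15 mm) or knocked over (distance of any of loaf_a, loaf_b, timer_a, timer_b, honey_jar, flask, spatula from where it was at the start of the episode above 0.03 m or height (world z) of any of loaf_a, loaf_b, timer_a, timer_b, honey_jar, flask, spatula above 0.015 m or angle between any of loaf_a, loaf_b, timer_a, timer_b, honey_jar, flask, spatula's own z axis and vertical above 0.5 rad).
It fails at once if the dial or its pointer is pushed or gripped with more than 25 N (contact force between the fingers and dial above 25 N).
It fails at once if the doser or its arm is pushed or gripped with more than 25 N (contact force between the fingers and doser above 25 N).
It also fails if it takes over 72 s, if anything falls off the work surface, if the arm or the gripper's body presses on something with over 40 N, if the wrist force passes 120 N, or if a joint passes its speed limit or range.

ROBOT

A 6-joint arm with a two-finger parallel gripper is mounted at the origin on the work surface. World frame = base frame: x ahead of the robot, y to its left, z up, the work surface at z = 0. Lengths are in m, angles in rad, forces in N, time in s.
With the tool pointing down it reaches from about 0.375 to 0.9 m from the base axis. Payload 3.1 kg.
Tool frame: the origin (TCP) lies at the very end of the fingers, on their centre line; the grasp point (between the pads) lies 19 mm behind it; z points along the fingers, y is the line along which they close (so a half turn about z gives the same grasp; the last joint's range is limited). The gripper opens to 85 mm and grips with 20 to 120 N. Pads are 22 mm wide; open, the fingers measure 114 mm over their backs; the gripper's body (76 mm by 85 mm) begins 54 mm behind the grasp point. The pads swing forward as they close: fully open they stand 13 mm farther back than shut.
Start: joints at [0.965, 0.527, 1.433, -0, 1.181, -0.178], TCP at [0.259, 0.569, 0.231] pointing down, gripper open.
Joint ranges: [-3.08, 3.08], [-0.75, 2.2], [0.22, 2.44], [-1.43, 4.57], [0, 2.65], [-2.85, 2.85]. Speed limits (rad/s): [2.79, 2.79, 3.14, 3.14, 3.14, 3.14].

INTERFACE

Orientations are given as a unit quaternion [x, y, z, w].
In Python, from station import manip, vision gives the robot as it stands.
- The arm moves only by the tool drive_tool, never from a script. Its argument "deltas" is a list that holds one entry, the list of rows, each a list of 4 numbers: the shift along the tool's x, y, z in mm, then the turn about the tool's z in rad. A call has 1 to 5 rows; each row is the pose to reach, as a shift and turn from the pose commanded when the call began, along the tool's axes at that moment; what a row does not reach only later rows make up. A row lasts 1/12 s, in which the tool goes at most 41.7 mm and 7.16 degrees, less where a joint would pass 70% of its speed; a pose out of reach is approached as far as the arm can. A call with a gripper value outside its range is refused whole. "jaw" is the finger opening in mm, from 0 to 85.4, set as the call begins (left out, the last holds). The fingers move at their own pace and stop on an object; "force" is the grip in N (left out, the last holds). Time passes only in rows, so rows that repeat a pose let the fingers close. It gives the time, the measured TCP pose, the force, the opening and the grip force at its end, in the units of the state.
- manip.sense(): the state, without advancing time (a new reading comes with each control period).
- vision.snapshot(name): name is "scene" or "top"; returns the picture (400x640x3 uint8, red, green, blue); there is no depth.
- vision.camera_model(name): a dict with "camera_matrix" (3x3 intrinsics, pixels), "D" ([k1, k2, p1, p2, k3] as OpenCV has them; the pictures are not rectified), "rvec" (rotation vector, rad) and "tvec" (3), from world to camera coordinates, as OpenCV has them. Camera axes: x right, y down, z forward; pixel columns grow to the right and rows downward; lengths in m; the calibration is good to about 2 mm. A picture is of the moment at which its call begins. camera_model takes no time and is no camera call.
- manip.sign_off(): hands the job in; it is judged then, once.
The state is a dict: "t": time; "q": joint angles; "qd": joint speeds; "tau": joint torques, N m; "tcp_pos": TCP position; "tool_rot": TCP orientation; "force": force on the tool from outside, world axes, zero at the start; "ft_torque": the same for the moment, N m; "finger_gap": opening from 0.0 (shut) to 1.0 (fully open); "gripper_force": force on a finger pad.
Only numpy, scipy, OpenCV 4.12 (cv2) and the standard library are available. Lean on these libraries where they do the work, as an engineer would, in place of code of your own. Each camera call takes 0.05 s, during which the arm holds its last target. There are 200 camera calls.

## Working session

There is one attempt and no reset: what is moved stays moved. The work goes in short steps, Python scripts to look and compute and a tool call to move; the robot and the scene stay as the last step left them, time stands still between calls to the robot, and variables do not carry over. Pictures are saved under pics/ and viewed, at most 10 in all, crops included, and the job is handed in when it is done.

Besides the shell and the picture viewer there is one more tool, called after "Call:" as name(argument=value, ...), one argument or row to a line, values as JSON. drive_tool: Moves the arm, as the interface text tells. Its arguments: {"type":"object","properties":{"deltas":{"type":"array"},"jaw":{"type":"number"},"force":{"type":"number"}},"required":["deltas"]}

```bash
mkdir -p pics; cat > h.py <<'E'
import numpy as np, cv2
from station import manip, vision
def snap(n,f):
    im=np.array(vision.snapshot(n)); cv2.imwrite('pics/'+f,im[:,:,::-1]); return im
def ray(n,uv):
    m=vision.camera_model(n);K=np.array(m['camera_matrix'],float);D=np.array(m['D'],float)
    R=cv2.Rodrigues(np.array(m['rvec'],float))[0];t=np.array(m['tvec'],float).ravel()
    p=cv2.undistortPoints(np.array(uv,float).reshape(-1,1,2),K,D).reshape(-1,2)
    d=np.c_[p,np.ones(len(p))]@R; return -R.T@t,d
def onz(n,uv,z):
    c,d=ray(n,uv); return c+d*((z-c[2])/d[:,2])[:,None]
def proj(n,P):
    m=vision.camera_model(n)
    return cv2.projectPoints(np.array(P,float).reshape(-1,1,3),np.array(m['rvec'],float),np.array(m['tvec'],float),np.array(m['camera_matrix'],float),np.array(m['D'],float))[0].reshape(-1,2)
E
python3 - <<'E'
from h import *
snap('top','top0.png');snap('scene','scene0.png')
s=manip.sense();print(s['t'],s['tcp_pos'],s['tool_rot'],ray('top',[[320,200]]),ray('scene',[[320,200]]))
E
```

```text
0.1 [0.25888395 0.56814218 0.23042302] [ 2.12250744e-01  9.77214733e-01 -9.17503776e-04 -3.81563777e-04] (array([ 0.36391966, -0.01381183,  1.40516204]), array([[ 0.08825986, -0.04014   , -0.99552012]])) (array([1.04445859, 0.71184083, 0.7654553 ]), array([[-0.4591733 , -0.67284194, -0.58021513]]))
```

View pics/top0.png

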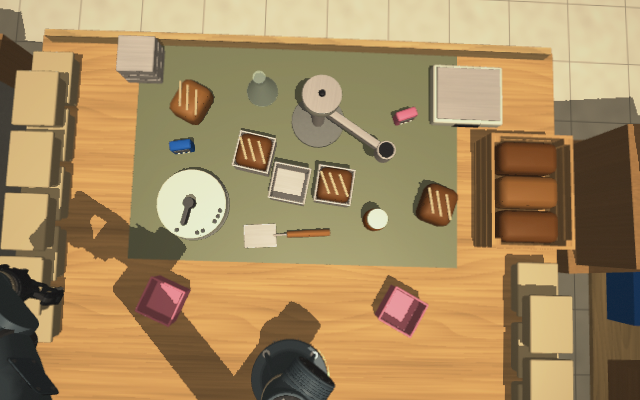

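View pics/scene0.png

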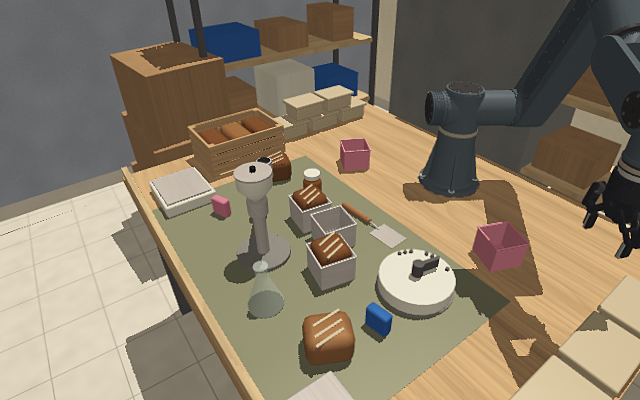

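The top view shows the dial at about (193,203) with its pointer towards (184,222) and three studs near (215,218). The doser axis is near (320,95), its spout at (386,149), and the empty tin at (290,183) sits between two loaf tins. I'll measure these next.

```bash
python3 - <<'E'
from h import *
im=cv2.imread('pics/top0.png')
hsv=cv2.cvtColor(im,cv2.COLOR_BGR2HSV)
# dial white
m=((hsv[...,2]>185)&(hsv[...,1]<45)).astype(np.uint8);w=np.zeros_like(m);w[160:245,150:235]=1
c=max(cv2.findContours(m*w,cv2.RETR_EXTERNAL,cv2.CHAIN_APPROX_NONE)[0],key=cv2.contourArea)
h=cv2.convexHull(c)[:,0]
P=onz('top',h,.045);(cx,cy),r=cv2.minEnclosingCircle(P[:,:2].astype(np.float32))
print('dial',cx,cy,r)
g=hsv[...,2]
d=((g<110).astype(np.uint8))*w
hm=np.zeros_like(m);cv2.fillConvexPoly(hm,cv2.convexHull(c),1);hm=cv2.erode(hm,np.ones((3,3)))
n,l,st,ce=cv2.connectedComponentsWithStats(d*hm)
for i in range(1,n):
    z=.052 if st[i,4]<60 else .084
    p=onz('top',[ce[i]],z)[0];v=p[:2]-[cx,cy]
    print(ce[i].round(1),st[i],p.round(3),'r',np.hypot(*v).round(3),'ang from -x',np.arctan2(-v[1],-v[0]).round(3))
cv2.imwrite('pics/c1.png',np.hstack([cv2.resize(im[160:245,150:235],None,fx=4.5,fy=4.5,interpolation=cv2.INTER_CUBIC),cv2.resize(im[65:165,285:400],(400,382),interpolation=cv2.INTER_CUBIC)]) if 0 else cv2.resize(im[150:250,140:240],None,fx=6,fy=6,interpolation=cv2.INTER_CUBIC))
cv2.imwrite('pics/c2.png',cv2.resize(im[65:225,225:405],None,fx=3.7,fy=3.7,interpolation=cv2.INTER_CUBIC))
E
```

```text
dial 0.46442851424217224 0.28235942125320435 0.0933399349451065
[187.4 208.5] [181 197  15  28 223] [0.447 0.282 0.084] r 0.017 ang from -x 0.021
[219.3 210. ] [218 209   3   3   7] [0.448 0.203 0.052] r 0.081 ang from -x 1.368
[217.  215.5] [216 215   3   2   6] [0.433 0.208 0.052] r 0.08 ang from -x 1.169
[214.  220.3] [213 219   3   3   7] [0.42  0.216 0.052] r 0.08 ang from -x 0.98
[176.7 229.1] [175 228   4   3   9] [0.393 0.315 0.052] r 0.079 ang from -x -0.429
[202.5 230. ] [201 229   4   3   8] [0.393 0.246 0.052] r 0.081 ang from -x 0.475
[196.8 232. ] [195 231   4   3  10] [0.387 0.261 0.052] r 0.08 ang from -x 0.274
```

View pics/c1.png

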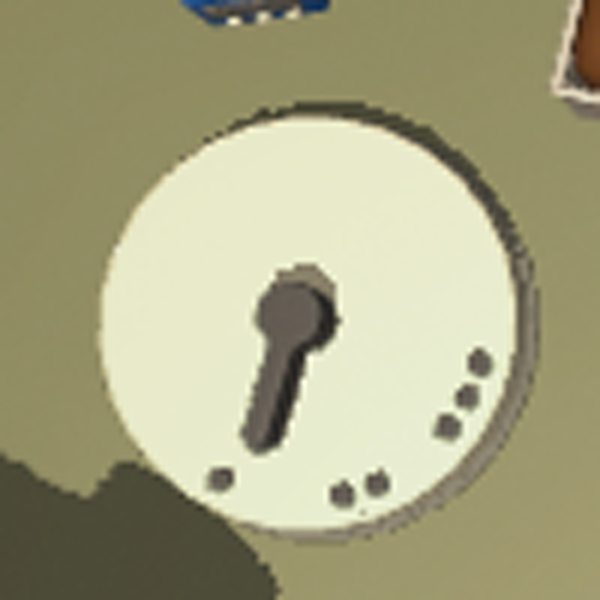

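View pics/c2.png

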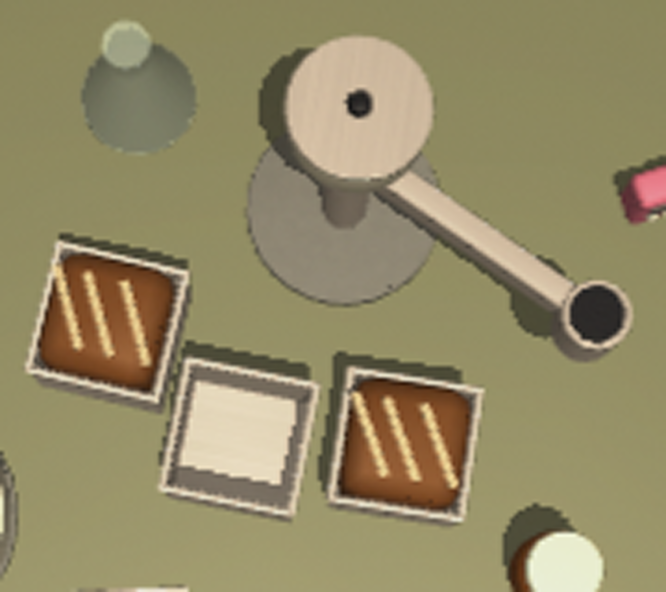

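The crops show the pointer hub at crop1 (290,313) with its tip at (262,440). In crop2 the knob is at (359,103), the spout top at (596,315), and the empty tin's rim corners at (188,362), (318,383), (292,517) and (163,490).

```bash
python3 - <<'E'
from h import *
c1=lambda p:np.array(p)/6+[140-.4,150-.4]
c2=lambda p:np.array(p)/3.7+[225-.4,65-.4]
hub=onz('top',[c1([290,313])],.085)[0];tip=onz('top',[c1([262,446])],.083)[0]
v=tip-hub;print('hub',hub,'tip',tip,np.hypot(*v[:2]),np.arctan2(-v[1],-v[0]))
post=onz('top',[c2([359,103])],.284)[0];post2=onz('top',[c2([360,109])],.271)[0]
foot=onz('top',[c2([342,209])],.012)[0]
sp=onz('top',[c2([596,315])],.186)[0]
print('post',post,post2,foot,'spout',sp,np.hypot(*(sp-post)[:2]))
K=onz('top',[c2(p) for p in [(188,362),(318,383),(292,517),(163,490)]],.08);print('tin',K,K.mean(0),[np.hypot(*(K[i]-K[i-1])[:2]) for i in range(4)])
for n,p in (('spout',sp),('tin',K.mean(0))):
  w=p-post;print(n,np.hypot(*w[:2]),np.arctan2(-w[1],-w[0]))
for n,cs in (('L',[(60,240),(188,270),(160,402),(30,372)]),('R',[(350,365),(482,390),(462,520),(330,500)])):
  print(n,onz('top',[c2(p) for p in cs],.08).mean(0))
E
python3 - <<'E'
import sys;sys.path.insert(0,'.')
from h import *
s=manip.sense();from scipy.spatial.transform import Rotation as R
print(R.from_quat(s['tool_rot']).as_matrix().round(3), s['finger_gap'])
E
```

```text
hub [0.46515869 0.28126188 0.085     ] tip [0.40646725 0.29088007 0.083     ] 0.05947431490525412 -0.16243344597407994
post [ 0.71185569 -0.05585147  0.284     ] [ 0.71203518 -0.0570742   0.271     ] [ 0.71216334 -0.0552811   0.012     ] spout [ 0.602356   -0.22253267  0.186     ] 0.19943120402339562
tin [[ 0.57841397  0.05486486  0.08      ]
 [ 0.56620904 -0.03954934  0.08      ]
 [ 0.4684703  -0.0237806   0.08      ]
 [ 0.4849641   0.0693794   0.08      ]] [0.52451435 0.01522858 0.08      ] [np.float64(0.09457034115465837), np.float64(0.0951997989014394), np.float64(0.09900259894367734), np.float64(0.09460883183918493)]
spout 0.19943120402339562 0.9895572370326347
tin 0.20037252587586282 -0.362635411347201
L [0.60672734 0.11271435 0.08      ]
R [ 0.5242438  -0.10440472  0.08      ]
[[-0.91   0.415 -0.001]
 [ 0.415  0.91  -0.002]
 [ 0.    -0.002 -1.   ]] 0.9960062293270996
```

```bash
cat >> h.py <<'E'
from scipy.spatial.transform import Rotation as Ro
C=np.array([.4647,.2820]);POST=np.array([.712,-.0558])
def rows(T):
    s=manip.sense();M=Ro.from_quat(s['tool_rot']).as_matrix();p=np.array(s['tcp_pos'])
    y0=np.arctan2(M[1,1],M[0,1])
    print('t',round(s['t'],2),'p',p.round(4),'yaw',y0.round(3),'F',np.round(s['force'],1))
    for x,y,z,yaw in T:
        d=M.T@(np.array([x,y,z])-p);dy=(yaw-y0+np.pi)%(2*np.pi)-np.pi
        print((d*1000).round(1),round(-dy,3))
def dial(a,off,z=.060,r=.044):   # off: tool centre behind blade centre plane
    e=np.array([-np.cos(a),-np.sin(a)]);p=np.array([np.sin(a),-np.cos(a)])
    q=C+r*e-off*p;return (*q,z,np.arctan2(-p[1],-p[0]))
def arm(a,off,z=.158,r=.15):
    e=np.array([-np.cos(a),-np.sin(a)]);p=np.array([-np.sin(a),np.cos(a)])
    q=POST+r*e-off*p;return (*q,z,np.arctan2(p[1],p[0]))
E
python3 -c "
from h import *
rows([dial(-.16,.04,.16),dial(-.16,.04,.06)])"
```

```text
t 0.1 p [0.2589 0.5681 0.2304] yaw 1.143 F [ 0.3 -0.4  1. ]
[-253.  -147.9   70.6] -0.268
[-253.  -147.7  170.6] -0.268
```

Call:
drive_tool(
  deltas=[
    [[-36,-21,10,-0.05],[-72,-42,20,-0.1],[-108,-63,30,-0.16],[-144,-84,40,-0.21],[-180,-105,50,-0.27]],
  ],
  jaw=0,
)

```text
t: 0.52
tcp_pos: [0.3764, 0.4016, 0.182]
tool_rot: [0.077, 0.997, -0.0, -0.0]
force: [0.6, 0.1, -0.4]
finger_gap: 0.3
gripper_force: 0.0
```

```bash
python3 -c "
from h import *
rows([dial(-.16,.04,.12),dial(-.16,.04,.06)])"
```

```text
t 0.52 p [0.3764 0.4016 0.182 ] yaw 1.417 F [ 0.6  0.1 -0.4]
[-61.8 -64.3  62. ] 0.006
[-61.9 -64.3 122. ] 0.006
```

Call:
drive_tool(
  deltas=[
    [[-30,-32,20,0],[-60,-62,40,0],[-60,-62,65,0],[-60,-62,90,0],[-60,-62,100,0]],
  ],
)

```text
t: 0.93
tcp_pos: [0.4245, 0.3303, 0.0796]
tool_rot: [0.08, 0.997, -0.001, -0.003]
force: [-0.0, -0.6, -0.1]
finger_gap: 0.0
gripper_force: 0.0
```

```bash
python3 -c "
from h import *
rows([dial(-.16,.04,.06),dial(-.16,.023,.06)])
print(manip.sense()['finger_gap']);snap('top','t1.png');im=cv2.imread('pics/t1.png');cv2.imwrite('pics/t1c.png',cv2.resize(im[130:260,120:260],None,fx=4,fy=4,interpolation=cv2.INTER_CUBIC))"
```

```text
t 0.93 p [0.4245 0.3303 0.0796] yaw 1.41 F [-0.  -0.6 -0.1]
[-3.5 -1.3 19.6] -0.001
[ -3.5 -18.3  19.7] -0.001
0.00012120108636198516
```

View pics/t1c.png

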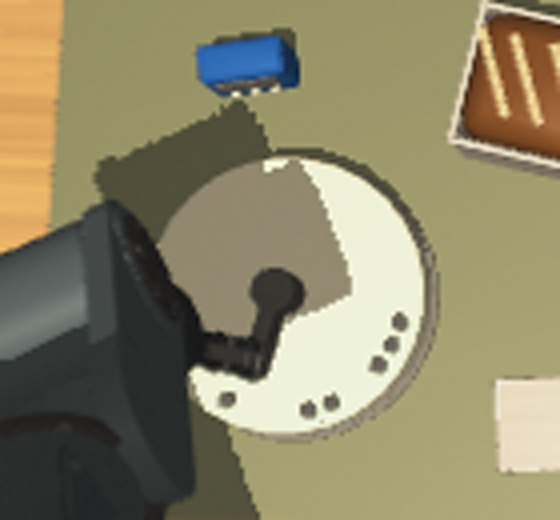

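The crop shows the pointer unmoved, its hub at (277,290), and the fingers to its left just short of the blade. The next move is down to 60 mm, then in.

Call:
drive_tool(
  deltas=[
    [[-2,0,10,0],[-3,0,18,0],[-3,-4,18,0],[-3,-8,18,0],[-3,-12,18,0]],
  ],
)

```text
t: 1.4
tcp_pos: [0.4268, 0.3204, 0.0654]
tool_rot: [0.078, 0.997, 0.0, 0.001]
force: [-0.1, 0.2, 0.8]
finger_gap: -0.002
gripper_force: 0.0
```

```bash
python3 -c "
from h import *
rows([dial(a,.0205,.06) for a in (-.16,-.1,-.04,.02,.08,.14)])"
```

```text
t 1.4 p [0.4268 0.3204 0.0654] yaw 1.414 F [-0.1  0.2  0.8]
[  0.5 -11.4   5.4] 0.003
[  1.6 -14.1   5.4] -0.057
[  2.6 -16.8   5.4] -0.117
[  3.4 -19.6   5.4] -0.177
[  4.1 -22.4   5.4] -0.237
[  4.6 -25.3   5.4] -0.297
```

Call:
drive_tool(
  deltas=[
    [[0,-3,1,0],[0,-6,2,0],[1,-9,2,-0.03],[2,-12,2,-0.06],[2,-15,2,-0.1]],
  ],
)

```text
t: 1.82
tcp_pos: [0.4223, 0.3061, 0.0631]
tool_rot: [0.029, 1.0, 0.001, 0.0]
force: [-2.3, 3.6, -0.1]
finger_gap: 0.0
gripper_force: 1.4
```

```bash
python3 -c "
from h import *
rows([dial(a,.0205,.06) for a in (-.04,.02,.08,.14,.2,.26,.32)])"
```

```text
t 1.82 p [0.4223 0.3061 0.0631] yaw 1.514 F [-2.3  3.6 -0.1]
[ 0.6 -1.9  3.1] -0.017
[ 1.7 -4.6  3.1] -0.077
[ 2.6 -7.3  3.1] -0.137
[  3.4 -10.1   3.1] -0.197
[  4.  -13.    3.1] -0.257
[  4.5 -15.8   3.1] -0.317
[  4.7 -18.7   3.1] -0.377
```

Call:
drive_tool(
  deltas=[
    [[1,-4,1,-0.06],[2,-7,1,-0.13],[3,-10,1,-0.19],[4,-13,1,-0.25],[4,-16,1,-0.32]],
  ],
)

```text
t: 2.23
tcp_pos: [0.4175, 0.2903, 0.0622]
tool_rot: [-0.132, 0.991, 0.001, 0.001]
force: [-1.5, 3.0, 1.4]
finger_gap: -0.0
gripper_force: 1.3
```

```bash
python3 -c "
from h import *
rows([dial(a,.0205,.06) for a in (.26,.32,.38,.44,.5,.56,.62)])"
```

```text
t 2.23 p [0.4175 0.2903 0.0622] yaw 1.836 F [-1.5  3.   1.4]
[0.6 0.3 2.2] 0.005
[ 1.7 -2.4  2.2] -0.055
[ 2.7 -5.1  2.2] -0.115
[ 3.6 -7.9  2.2] -0.175
[  4.2 -10.7   2.2] -0.235
[  4.7 -13.6   2.2] -0.295
[  5.  -16.5   2.2] -0.355
```

Call:
drive_tool(
  deltas=[
    [[1,-4,0,-0.06],[2,-7,0,-0.12],[3,-10,0,-0.18],[4,-13,0,-0.24],[4,-16,0,-0.3]],
  ],
)

```text
t: 2.65
tcp_pos: [0.4179, 0.2739, 0.0622]
tool_rot: [-0.279, 0.96, 0.001, 0.001]
force: [-0.8, 3.1, 1.5]
finger_gap: -0.001
gripper_force: 1.5
```

```bash
python3 -c "
from h import *
rows([dial(a,.0205,.06) for a in (.56,.62,.68,.74,.8,.86,.92,1)])"
```

```text
t 2.65 p [0.4179 0.2739 0.0622] yaw 2.135 F [-0.8  3.1  1.5]
[0.1 2.5 2.2] 0.005
[ 1.2 -0.2  2.2] -0.055
[ 2.2 -2.9  2.2] -0.115
[ 3.1 -5.7  2.2] -0.175
[ 3.7 -8.5  2.2] -0.235
[  4.2 -11.4   2.2] -0.295
[  4.6 -14.3   2.2] -0.355
[  4.7 -18.2   2.2] -0.435
```

Call:
drive_tool(
  deltas=[
    [[1,-3,0,-0.07],[2,-6,0,-0.14],[3,-9,0,-0.21],[4,-12,0,-0.28],[4,-15,0,-0.35]],
  ],
)

```text
t: 3.07
tcp_pos: [0.4223, 0.2589, 0.0622]
tool_rot: [-0.442, 0.897, 0.0, 0.0]
force: [-1.2, 2.7, 1.3]
finger_gap: -0.001
gripper_force: 1.2
```

```bash
python3 -c "
from h import *
rows([dial(a,.0205,.06) for a in (.92,.98,1.05,1.11,1.173)])
snap('top','t2.png');im=cv2.imread('pics/t2.png');cv2.imwrite('pics/t2c.png',cv2.resize(im[150:250,140:240],None,fx=6,fy=6,interpolation=cv2.INTER_CUBIC))"
```

```text
t 3.07 p [0.4223 0.2589 0.0622] yaw 2.486 F [-1.2  2.7  1.3]
[-0.   0.7  2.2] -0.005
[ 1.1 -2.   2.2] -0.065
[ 2.2 -5.2  2.2] -0.135
[ 3.  -8.   2.2] -0.195
[  3.6 -11.    2.2] -0.258
```

View pics/t2c.png

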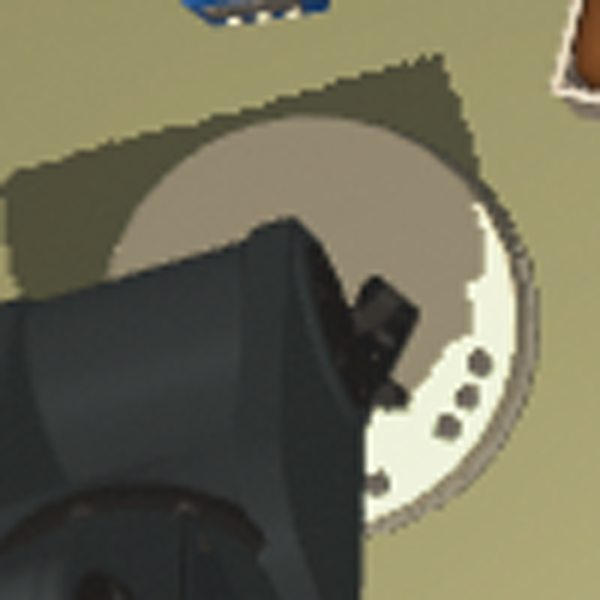

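The pointer tip is at crop (398,398), about 0.92 rad, which agrees with the contact estimate. I'll push the remaining ~0.24.

Call:
drive_tool(
  deltas=[
    [[1,-4,0,-0.06],[2,-6,0,-0.12],[3,-8,0,-0.18],[4,-10,0,-0.23],[4,-12,0,-0.26]],
  ],
)

```text
t: 3.53
tcp_pos: [0.4288, 0.2482, 0.062]
tool_rot: [-0.553, 0.833, 0.0, -0.0]
force: [-1.4, 1.2, 0.7]
finger_gap: -0.002
gripper_force: 1.2
```

```bash
python3 -c "
from h import *
rows([dial(a,.0205,.06) for a in (1.05,1.11,1.173)])"
```

```text
t 3.53 p [0.4288 0.2482 0.062 ] yaw 2.743 F [-1.4  1.2  0.7]
[-3.9  5.8  2. ] 0.122
[-2.4  3.2  2. ] 0.062
[-1.1  0.5  2. ] -0.001
```

Call:
drive_tool(
  deltas=[
    [[-1,10,0,0],[-1,20,0,0],[-1,22,-40,0],[-1,22,-80,0],[-1,22,-120,0]],
  ],
)

```text
t: 3.95
tcp_pos: [0.4069, 0.2576, 0.1817]
tool_rot: [-0.553, 0.833, 0.001, -0.002]
force: [1.2, -0.1, 0.7]
finger_gap: 0.004
gripper_force: 0.0
```

```bash
python3 -c "
from h import *
y=np.radians(150)
rows([(.40,.05,.235,y),(.46,-.10,.235,y),(.49,-.24,.235,y)])"
```

```text
t 3.95 p [0.4069 0.2576 0.1817] yaw 2.743 F [ 1.2 -0.1  0.7]
[194.1 -74.1 -52.9] 0.125
[ 309.  -187.7  -52.9] 0.125
[ 426.4 -269.7  -52.8] 0.125
```

Call:
drive_tool(
  deltas=[
    [[36,-14,-12,0.02],[72,-28,-24,0.05],[108,-42,-36,0.08],[146,-56,-48,0.1],[184,-70,-53,0.125]],
  ],
)

```text
t: 4.37
tcp_pos: [0.4016, 0.0602, 0.2359]
tool_rot: [-0.5, 0.866, -0.001, 0.001]
force: [0.9, -0.8, -0.2]
finger_gap: -0.001
gripper_force: 0.0
```

```bash
python3 -c "
from h import *
y=np.radians(148)
rows([(.46,-.10,.235,y),(.49,-.25,.235,y)])
snap('top','t3.png');im=cv2.imread('pics/t3.png');cv2.imwrite('pics/t3c.png',cv2.resize(im[150:250,140:240],None,fx=6,fy=6,interpolation=cv2.INTER_CUBIC))"
```

```text
t 4.37 p [0.4016 0.0602 0.2359] yaw 2.618 F [ 0.9 -0.8 -0.2]
[ 109.5 -130.7    1. ] 0.035
[ 224.4 -231.7    1.2] 0.035
```

View pics/t3c.png

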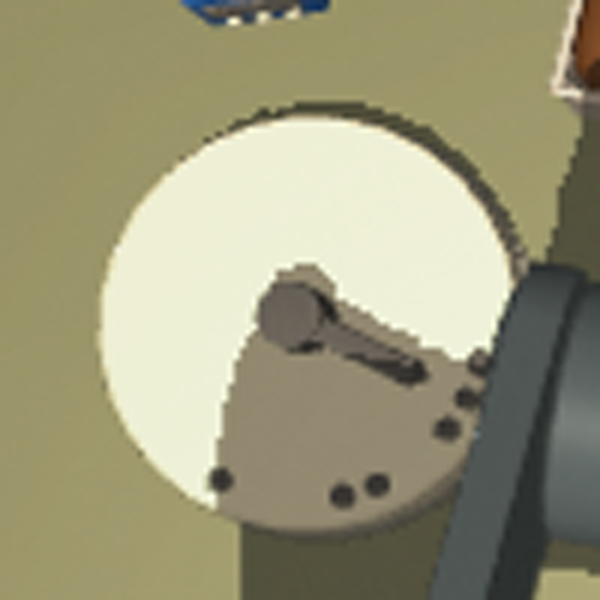

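The pointer tip is at about (413,373) in the crop, which works out near 1.17 rad, so it points at the three studs. On to the doser.

Call:
drive_tool(
  deltas=[
    [[24,-30,0,0.01],[48,-60,0,0.02],[74,-88,0,0.03],[100,-116,0,0.03],[126,-140,0,0.03]],
  ],
)

```text
t: 4.83
tcp_pos: [0.4695, -0.0627, 0.2312]
tool_rot: [-0.468, 0.883, -0.018, -0.017]
force: [-1.1, -0.1, -0.3]
finger_gap: -0.001
gripper_force: 0.0
```

```bash
python3 -c "
from h import *
c1=lambda p:np.array(p)/6+[139.6,149.6]
a=onz('top',[c1([290,313])],.085)[0];b=onz('top',[c1([415,374])],.083)[0];v=b-a;print(np.hypot(*v[:2]),np.arctan2(-v[1],-v[0]))
y=np.radians(148)
rows([(.50,-.25,.235,y),(.60,-.27,.235,y),arm(.99,.06,.235),arm(.99,.045,.16)])"
```

```text
0.0611336177035932 1.1499578184464188
t 4.83 p [ 0.4695 -0.0627  0.2312] yaw 2.545 F [-1.1 -0.1 -0.3]
[ 137.7 -130.5    4.7] -0.038
[  98.1 -224.5    4.3] -0.038
[   7.1 -259.1    0.5] -0.016
[   3.8 -243.    75.2] -0.016
```

Call:
drive_tool(
  deltas=[
    [[0,0,0,0],[0,0,0,0]],
  ],
)

```text
t: 5.0
tcp_pos: [0.4683, -0.061, 0.2308]
tool_rot: [-0.469, 0.883, -0.017, -0.018]
force: [0.0, 0.3, -0.1]
finger_gap: -0.005
gripper_force: 0.0
```

```bash
python3 -c "
from h import *
y=np.radians(148)
rows([(.50,-.25,.235,y),(.60,-.27,.235,y),arm(.99,.06,.235),arm(.99,.045,.16)])
print(manip.sense()['q'],manip.sense()['tool_rot'])"
```

```text
t 5.0 p [ 0.4683 -0.061   0.2308] yaw 2.547 F [ 0.   0.3 -0.1]
[ 138.9 -132.1    4. ] -0.036
[  99.4 -226.2    3.3] -0.036
[   8.5 -261.1   -0.5] -0.014
[   5.2 -245.1   74.2] -0.014
[-0.33555331  0.32844017  1.79821637 -0.05692681  1.01537494 -2.85247837] [-0.46879508  0.88297596 -0.01653636 -0.01764033]
```

```bash
sed -i 's/return (\*q,z,np.arctan2(p\[1\],p\[0\]))/return (*q,z,np.arctan2(p[1],p[0])-np.pi\/2)/' h.py; tail -4 h.py
```

```text
q=C+r*e-off*p;return (*q,z,np.arctan2(-p[1],-p[0]))
def arm(a,off,z=.158,r=.15):
    e=np.array([-np.cos(a),-np.sin(a)]);p=np.array([-np.sin(a),np.cos(a)])
    q=POST+r*e-off*p;return (*q,z,np.arctan2(p[1],p[0])-np.pi/2)
```

Call:
drive_tool(
  deltas=[
    [[0,0,0,0.12],[0,0,0,0.24],[0,0,0,0.36],[0,0,0,0.48],[0,0,0,0.6]],
  ],
)

```text
t: 5.42
tcp_pos: [0.4673, -0.0597, 0.2312]
tool_rot: [-0.185, 0.982, -0.021, -0.012]
force: [1.1, 0.4, -0.8]
finger_gap: -0.001
gripper_force: 0.0
```

```bash
python3 -c "
from h import *
y=np.radians(60)
rows([(.50,-.25,.235,y),(.60,-.27,.235,y),arm(.99,.06,.235),arm(.99,.045,.16)])
print(manip.sense()['q'],manip.sense()['tool_rot'])"
```

```text
t 5.42 p [ 0.4673 -0.0597  0.2312] yaw 1.944 F [ 1.1  0.4 -0.8]
[  38.8 -189.1    4.4] 0.897
[ -47.1 -244.2    3.7] 0.897
[-1.417e+02 -2.213e+02 -1.000e-01] 0.954
[-135.4 -206.3   74.6] 0.954
[-0.33368527  0.32643787  1.80028527 -0.05690488  1.0154627  -2.24684039] [-0.18506239  0.98242948 -0.0210103  -0.01194978]
```

Call:
drive_tool(
  deltas=[
    [[8,-38,1,0.12],[16,-76,2,0.24],[24,-114,3,0.36],[32,-152,4,0.48],[39,-189,4,0.6]],
  ],
)

```text
t: 5.83
tcp_pos: [0.5015, -0.2509, 0.2356]
tool_rot: [0.114, 0.993, -0.023, -0.005]
force: [0.7, -0.0, 1.0]
finger_gap: -0.002
gripper_force: 0.0
```

```bash
python3 -c "
from h import *
y=np.radians(60)
rows([(.60,-.27,.235,y),arm(.99,.06,.235),arm(.99,.045,.16)])
print(manip.sense()['q'],manip.sense()['tool_rot'])"
```

```text
t 5.83 p [ 0.5015 -0.2509  0.2356] yaw 1.343 F [ 0.7 -0.   1. ]
[-1.002e+02  3.700e+00 -1.000e-01] 0.296
[-165.4   76.    -3.8] 0.353
[-151.7   84.8   70.9] 0.353
[-0.63875378  0.43403078  1.5953919  -0.05092499  1.09825482 -1.95910889] [ 0.11350959  0.99325205 -0.02323223 -0.00511788]
```

Call:
drive_tool(
  deltas=[
    [[-40,2,0,0.1],[-80,4,0,0.2],[-115,24,-2,0.3],[-140,50,-3,0.35],[-164,76,-4,0.35]],
  ],
)

```text
t: 6.25
tcp_pos: [0.6799, -0.2115, 0.235]
tool_rot: [0.284, 0.959, -0.024, -0.001]
force: [-0.3, -0.4, -0.8]
finger_gap: -0.003
gripper_force: 0.0
```

```bash
python3 -c "
from h import *
rows([arm(.99,.06,.16),arm(.99,.03,.16)])"
```

```text
t 6.25 p [ 0.6799 -0.2115  0.235 ] yaw 0.995 F [-0.3 -0.4 -0.8]
[-0.5  1.3 75. ] 0.005
[29.5  1.4 74.7] 0.005
```

Call:
drive_tool(
  deltas=[
    [[0,1,30,0],[0,1,60,0],[0,1,74,0],[12,1,74,0],[24,1,74,0]],
  ],
)

```text
t: 6.67
tcp_pos: [0.6565, -0.2003, 0.1587]
tool_rot: [0.282, 0.959, -0.024, -0.003]
force: [0.5, -1.1, -0.1]
finger_gap: -0.004
gripper_force: 0.0
```

```bash
python3 -c "
from h import *
rows([arm(a,.021,.16) for a in (.99,.95,.91,.87,.83,.79)])"
```

```text
t 6.67 p [ 0.6565 -0.2003  0.1587] yaw 0.999 F [ 0.5 -1.1 -0.1]
[11.9  1.4 -1.5] 0.009
[17.9  0.7 -1.5] 0.049
[23.9  0.3 -1.5] 0.089
[30.   0.1 -1.6] 0.129
[36.1  0.1 -1.6] 0.169
[42.1  0.4 -1.7] 0.209
```

Call:
drive_tool(
  deltas=[
    [[3,1,0,0],[6,1,0,0],[9,1,0,0],[12,1,0,0.02],[16,1,0,0.04]],
  ],
)

```text
t: 7.08
tcp_pos: [0.6467, -0.1944, 0.1617]
tool_rot: [0.302, 0.953, -0.025, 0.002]
force: [3.0, -2.0, -1.3]
finger_gap: 0.001
gripper_force: 1.4
```

```bash
python3 -c "
from h import *
rows([arm(a,.021,.16) for a in (.95,.91,.87,.83,.79,.75,.71)])"
```

```text
t 7.08 p [ 0.6467 -0.1944  0.1617] yaw 0.956 F [ 3.  -2.  -1.3]
[6.5 0.8 1.6] 0.006
[12.5  0.2  1.5] 0.046
[18.6 -0.3  1.4] 0.086
[24.6 -0.5  1.3] 0.126
[30.7 -0.4  1.2] 0.166
[36.7 -0.2  1. ] 0.206
[42.7  0.4  0.9] 0.246
```

Call:
drive_tool(
  deltas=[
    [[6,0,0,0.01],[12,0,1,0.05],[18,0,1,0.09],[25,0,1,0.13],[31,0,1,0.17]],
  ],
)

```text
t: 7.5
tcp_pos: [0.6213, -0.1776, 0.1609]
tool_rot: [0.383, 0.923, -0.025, 0.005]
force: [2.4, -3.8, 1.9]
finger_gap: -0.0
gripper_force: 1.6
```

```bash
python3 -c "
from h import *
rows([arm(a,.021,.16) for a in (.75,.71,.67,.63,.59,.55,.51)])"
```

```text
t 7.5 p [ 0.6213 -0.1776  0.1609] yaw 0.784 F [ 2.4 -3.8  1.9]
[ 6.3 -0.4  0.7] 0.034
[12.4 -0.9  0.6] 0.074
[18.4 -1.2  0.4] 0.114
[24.5 -1.2  0.2] 0.154
[30.5 -1.   0.1] 0.194
[36.5 -0.5 -0.1] 0.234
[42.6  0.2 -0.3] 0.274
```

Call:
drive_tool(
  deltas=[
    [[7,0,0,0.04],[14,-1,0,0.09],[22,-1,0,0.14],[30,-1,0,0.19],[38,-1,0,0.24]],
  ],
)

```text
t: 7.92
tcp_pos: [0.5947, -0.1513, 0.1603]
tool_rot: [0.491, 0.871, -0.023, 0.009]
force: [2.8, -1.2, 1.8]
finger_gap: -0.001
gripper_force: 1.7
```

```bash
python3 -c "
from h import *
rows([arm(a,.021,.16) for a in (.5,.45,.40,.35,.3,.25)])"
```

```text
t 7.92 p [ 0.5947 -0.1513  0.1603] yaw 0.543 F [ 2.8 -1.2  1.8]
[ 6.6 -1.   0.1] 0.043
[14.2 -1.5 -0.2] 0.093
[21.7 -1.7 -0.5] 0.143
[29.3 -1.4 -0.8] 0.193
[36.8 -0.8 -1.1] 0.243
[44.3  0.1 -1.4] 0.293
```

Call:
drive_tool(
  deltas=[
    [[7,-1,0,0.04],[15,-1,0,0.09],[23,-1,0,0.14],[31,-1,-1,0.19],[39,-1,-1,0.24]],
  ],
)

```text
t: 8.33
tcp_pos: [0.5734, -0.1185, 0.1598]
tool_rot: [0.592, 0.806, -0.022, 0.011]
force: [2.8, -1.5, 1.0]
finger_gap: -0.003
gripper_force: 1.6
```

```bash
python3 -c "
from h import *
rows([arm(a,.021,.16) for a in (.25,.2,.15,.10,.05,0,-.05)])"
```

```text
t 8.33 p [ 0.5734 -0.1185  0.1598] yaw 0.304 F [ 2.8 -1.5  1. ]
[ 5.4  0.  -0.5] 0.054
[13.  -0.4 -0.8] 0.104
[20.5 -0.5 -1.2] 0.154
[28.1 -0.2 -1.5] 0.204
[35.6  0.5 -1.9] 0.254
[43.1  1.5 -2.2] 0.304
[50.5  3.  -2.6] 0.354
```

Call:
drive_tool(
  deltas=[
    [[7,0,0,0.05],[15,0,-1,0.1],[23,0,-1,0.15],[31,0,-2,0.21],[39,1,-2,0.26]],
  ],
)

```text
t: 8.75
tcp_pos: [0.5618, -0.0809, 0.1599]
tool_rot: [0.691, 0.722, -0.021, 0.013]
force: [1.6, -3.1, 2.3]
finger_gap: -0.001
gripper_force: 1.7
```

```bash
python3 -c "
from h import *
rows([arm(a,.021,.16) for a in (0,-.05,-.1,-.15,-.2,-.25,-.3,-.363)])"
```

```text
t 8.75 p [ 0.5618 -0.0809  0.1599] yaw 0.044 F [ 1.6 -3.1  2.3]
[ 4.1  0.3 -0.3] 0.044
[11.6 -0.2 -0.7] 0.094
[19.2 -0.4 -1.1] 0.144
[26.7 -0.1 -1.4] 0.194
[34.3  0.5 -1.8] 0.244
[41.8  1.5 -2.2] 0.294
[49.2  2.8 -2.6] 0.344
[58.5  5.  -3. ] 0.407
```

Call:
drive_tool(
  deltas=[
    [[7,0,0,0.05],[14,0,-1,0.1],[21,0,-1,0.15],[28,0,-2,0.2],[34,1,-2,0.25]],
  ],
)

```text
t: 9.17
tcp_pos: [0.5599, -0.0464, 0.1599]
tool_rot: [0.776, 0.631, -0.021, 0.015]
force: [-0.4, -3.1, 3.3]
finger_gap: 0.002
gripper_force: 1.6
```

```bash
python3 -c "
from h import *
rows([arm(a,.021,.16) for a in (-.2,-.25,-.3,-.33,-.363)])
snap('top','t4.png');im=cv2.imread('pics/t4.png');cv2.imwrite('pics/t4c.png',cv2.resize(im[65:225,225:405],None,fx=3.7,fy=3.7,interpolation=cv2.INTER_CUBIC))"
```

```text
t 9.17 p [ 0.5599 -0.0464  0.1599] yaw -0.205 F [-0.4 -3.1  3.3]
[ 0.   0.9 -0.1] -0.005
[ 7.5  0.  -0.5] 0.045
[15.1 -0.5 -0.9] 0.095
[19.6 -0.6 -1.1] 0.125
[24.6 -0.6 -1.4] 0.158
```

View pics/t4c.png

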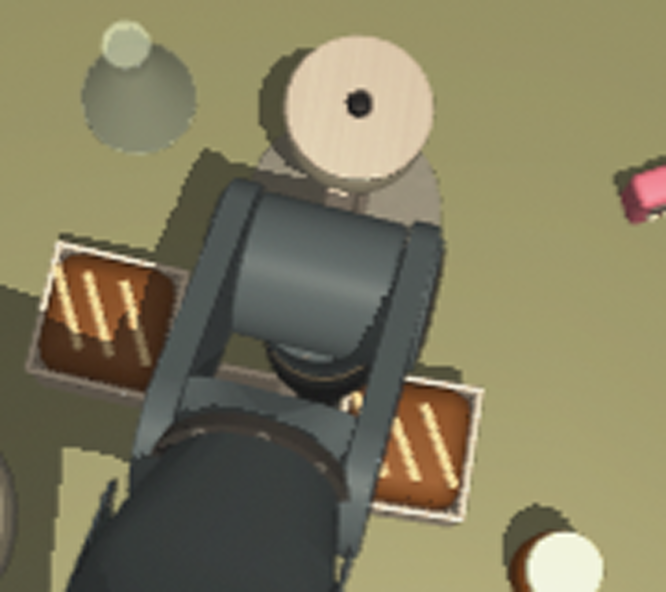

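The gripper hides the spout in the top view, so I'll finish on the contact estimate, then back off and look.

Call:
drive_tool(
  deltas=[
    [[6,0,0,0.04],[12,0,-1,0.08],[17,0,-1,0.12],[21,0,-1,0.14],[23,0,-1,0.15]],
  ],
)

```text
t: 9.63
tcp_pos: [0.5637, -0.0233, 0.1594]
tool_rot: [0.82, 0.572, -0.02, 0.015]
force: [-2.1, -2.1, 1.4]
finger_gap: 0.002
gripper_force: 1.4
```

```bash
python3 -c "
from h import *
rows([arm(a,.021,.16) for a in (-.3,-.33,-.363)])"
```

```text
t 9.63 p [ 0.5637 -0.0233  0.1594] yaw -0.352 F [-2.1 -2.1  1.4]
[-8.1  1.7 -0.2] -0.052
[-3.7  0.9 -0.5] -0.022
[ 1.3  0.1 -0.7] 0.011
```

Back off along the push direction, then up and away to the right.

Call:
drive_tool(
  deltas=[
    [[-12,0,0,0],[-30,0,0,0],[-45,0,-20,0],[-60,0,-55,0],[-90,0,-80,0]],
  ],
)

```text
t: 10.05
tcp_pos: [0.5348, -0.1036, 0.2446]
tool_rot: [0.819, 0.573, -0.018, 0.015]
force: [1.4, -1.1, 0.5]
finger_gap: 0.002
gripper_force: 0.0
```

Call:
drive_tool(
  deltas=[
    [[-38,0,0,0],[-76,0,0,0],[-114,0,0,0],[-150,0,0,0],[-150,0,0,0]],
  ],
)

```text
t: 10.47
tcp_pos: [0.4813, -0.2513, 0.2514]
tool_rot: [0.821, 0.57, -0.02, 0.017]
force: [0.8, 0.8, 0.4]
finger_gap: 0.0
gripper_force: 0.0
```

```bash
python3 -c "
from h import *
snap('top','t5.png');im=cv2.imread('pics/t5.png');cv2.imwrite('pics/t5c.png',cv2.resize(im[65:250,145:405],None,fx=3,fy=3,interpolation=cv2.INTER_CUBIC))
s=manip.sense();print(s['t'],s['tcp_pos'],s['force'])"
```

```text
10.5167 [ 0.48177545 -0.24831307  0.25100542] [0.88795152 0.0412071  0.04425393]
```

View pics/t5c.png

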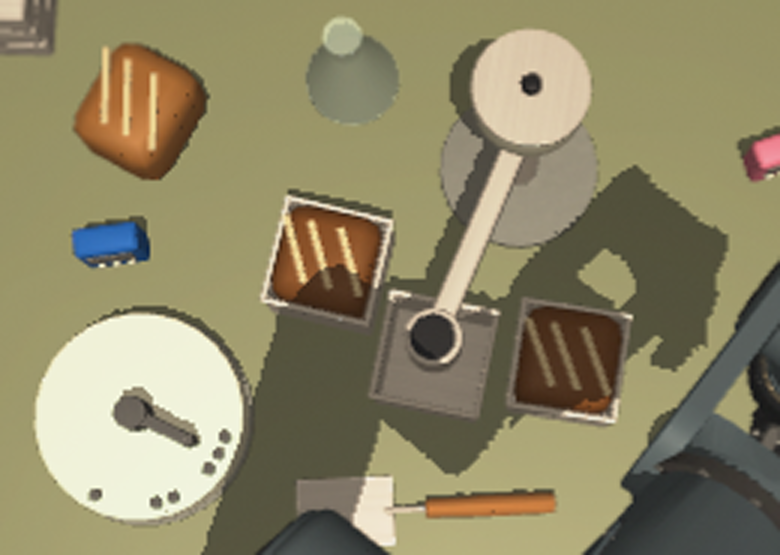

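The spout's top opening is at crop (435,338), above the tin, and the pointer tip is at (195,438). The exact offset needs computing.

```bash
python3 -c "
from h import *
c=lambda p:np.array(p)/3+[144.6,64.6]
sp=onz('top',[c([435,338])],.186)[0];v=sp[:2]-POST;print(sp,np.hypot(*v),np.arctan2(-v[1],-v[0]))
K=onz('top',[c(p) for p in [(389,290),(498,306),(479,417),(370,397)]],.08);print(K.mean(0),sp[:2]-K.mean(0)[:2],sp[:2]-[.5245,.0152])
a=onz('top',[c([131,411])],.085)[0];b=onz('top',[c([195,440])],.083)[0];v=b-a
s=onz('top',[c(p) for p in [(225,436),(218,454),(208,469)]],.052)
print(np.arctan2(-v[1],-v[0]),[np.arctan2(-(q-C[1]),-(p-C[0])) for p,q in s[:,:2]])
"
```

```text
[0.52562673 0.01324328 0.186     ] 0.19875102503279674 -0.35478181662510155
[0.52685673 0.01601502 0.08      ] [-0.00123    -0.00277174] [ 0.00112673 -0.00195672]
1.178367423285261 [np.float64(1.3682907481161923), np.float64(1.1552326236539763), np.float64(0.9564476905701164)]
```

Spout offset is about 3 mm and the pointer is within about 0.02 rad. Handing in.

```bash
python3 -c "
from h import *
print(manip.sign_off())"
```

```text
the job is handed in; nothing more can be done
None
```

The job is handed in, with no verdict returned: by the last picture the pointer is within about 0.02 rad of the middle of the three studs, the spout is about 3 mm from the empty tin's centre, and the tins have not visibly moved; joint 6 ran onto its rounded -2.85 limit (read -2.852) while crossing to the doser.

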